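# Set the curing lamp hood to its preset angle and start it

### The arm

A 6-joint arm with a two-finger parallel gripper is mounted at the origin on a cart in front of the work surface, level with it; the furniture and walls round the work are solid. World frame = base frame: x ahead of the robot, y to its left, z up, the work surface at z = 0. Lengths are in m, angles in rad, forces in N, time in s.
With the tool pointing down it reaches from about 0.3 to 0.95 m from the base axis. Payload 3.1 kg.
Tool frame: the origin (TCP) lies midway between the tips of the shut fingers; the grasp point (between the pads) lies 19 mm behind it; z points along the fingers, y is the line along which they close (so a half turn about z gives the same grasp; the last joint's range is limited). The gripper opens to 85 mm and grips with 20 to 120 N. Pads are 22 mm wide; open, the fingers measure 114 mm over their backs; the gripper's body (76 mm by 85 mm) begins 54 mm behind the grasp point. The pads swing forward as they close: fully open they stand 13 mm farther back than shut.
Start: joints at [1.261, 0.308, 1.634, -0, 1.2, -0.07], TCP at [0.148, 0.607, 0.231] pointing down, gripper open.
Joint ranges: [-3.06, 3.06], [-0.79, 1.96], [0.05, 2.63], [-1.19, 4.34], [0.05, 2.64], [-2.94, 2.94]. Speed limits (rad/s): [2.79, 2.79, 3.14, 3.14, 3.14, 3.14].

### API

Orientations are given as a unit quaternion [x, y, z, w].
In Python, from rig import ctrl, vision, ticket gives the robot as it stands.
- The arm moves only by the shell command python3 -m jog 'ROWS'. ROWS is JSON, a list that holds one entry, the list of rows, each a list of 7 numbers: the turn, a rotation vector about the world's x, y, z in rad, then the shift along the world's x, y, z in m, then the opening, from 0 (shut) to 1 (fully open). A call has 1 to 20 rows; each row shifts and turns the commanded pose from where the row before left it; what a row does not reach is not made up. A row lasts 1/8 s, in which the tool goes at most 62.5 mm and 10.7 degrees, less where a joint would pass 70% of its speed; a pose out of reach is approached as far as the arm can. A call is refused whole if a number of a shift passes 0.0625 or a number of a turn 0.188, either way. A call with a gripper value outside its range is refused whole. The fingers move at their own pace and stop on an object; the grip force is fixed at half the most. Time passes only in rows, so rows that do not move let the fingers close. It gives the time, the measured TCP pose, the force, the opening and the grip force at its end, in the units of the state.
- ctrl.get_obs(): the state, without advancing time (a new reading comes with each control period).
- vision.camera(name): name is "scene" or "side" or "wrist"; returns (picture, depth): 420x560x3 uint8, red, green, blue; 420x560 float32, m along the optical axis (not along the pixel's ray), 0 where there is no reading.
- vision.camera_info(name): a dict with "vfov" (degrees; the focal length in pixels is half the picture's height over the tangent of half this angle, whatever the lens; pixels are square), "cx", "cy" (the principal point, pixels), "dist" ([k1, k2, p1, p2, k3] as OpenCV has them; the pictures are not rectified), "R" (3x3) and "t" (3): a world point X has camera coordinates R X + t. Camera axes: x right, y down, z forward; pixel columns grow to the right and rows downward; lengths in m; the calibration is good to about 2 mm. A picture is of the moment at which its call begins: read the wrist's pose just before it. camera_info takes no time and is no camera call; for the wrist camera it gives the pose at the moment of the call.
- ticket.job_done(): hands the job in; it is judged then, once.
Trained networks look in the newest picture that a camera, given by its name, has taken for a name from the list of things; names that differ only in an ending like _2 or _b are one class to them, and where a whole thing is asked for, a point or a joint stands for the part that bears it (a point fixed in the world has none). Each returns a list of dicts, best first, with "conf" (0 to 1); they miss things now and then, are a little off and sometimes report something else, mostly with a low value. They report only what shows in the picture. A call takes as long as a camera call.
- vision.boxes_of(label, camera): "box" ([left, top, width, height] in pixels, round what is visible of it).
- vision.masks_of(label, camera): "pixels" (420x560 bool, what is visible of it) and "box" ([left, top, width, height] in pixels, round what is visible of it).
The state is a dict: "clock": time; "joint_positions": joint angles; "qd": joint speeds; "joint_torque": joint torques, N m; "eef_pos": TCP position; "orientation": TCP orientation; "wrist_force": force on the tool from outside, world axes, zero at the start; "wrist_torque": the same for the moment, N m; "opening": finger opening in m; "finger_force": force on a finger pad.
Only numpy, scipy, OpenCV 4.12 (cv2) and the standard library are available. Lean on these libraries where they do the work, as an engineer would, in place of code of your own. Each camera call takes 0.05 s, during which the arm holds its last target. There are 200 camera calls.

### The job

Raise the stiff hood of the curing lamp by its bar handle until it stands at the same angle as the preset arm beside it, and let go of it. Then press the start button on the unit's control strip fully down and release it. Leave the preset arm, the screen glass on the bed and the solder spool, screwdriver and curved tweezers lying about as they are.

Things in the scene. Friction and masses are not known exactly. Their poses are not given: they have to be found in the camera images.
- curing_unit: grey lamp unit fixed to the worktop, 170 (x) x 300 (y) x 40 mm; origin at the centre of its underside; its x axis points from its front (robot side) to its back, y to its left, z up. A bed with a 51 mm high rim, the hood over it, the preset arm with a bent-rod quadrant (120 mm radius about the hinge, standing up to 190 mm high) near its left end, a control strip with the start button on its right.
- hood_hinge (a point): point on the hood's hinge axis at the middle of the hood's width: at x +70, y +30, z +64 mm in the unit's frame. The axis is the unit's y axis. This point's own frame turns with the hood.
- hood (a joint): angle of the hood, rad: 0 closed (level), grows as its front edge is raised towards the back; 1.75 is its stop. The hinge is stiff: the hood stays wherever it is left and takes about 6 N at the handle to move. The hood is an aluminium panel 170 wide (y), 14 mm thick, its front edge 150 mm from the hinge axis.
- hood_handle (a point): middle of the hood's steel bar handle: a round bar 10 mm thick, parallel to the hinge, 114 mm free length, carried by two rods in the plane of the panel, 195 mm from the hinge axis and 45 mm ahead of the panel's front edge (40 mm open between bar and panel). The point's x axis lies in the plane of the hood, pointing from handle to hinge.
- preset (a joint): angle of the preset arm, rad, with the same zero, axis and sense as the hood's: this is the angle the hood must get. It stays where it is.
- preset_tip (a point): outer end of the preset arm: a slim black bar 9 mm wide with a white tip, 151 mm from the hinge axis, on the same axis as the hood, 14 mm clear of (beyond) the hood's left edge. The point's x axis lies along the arm, pointing to the hinge.
- start_top (a point): centre of the top of the start button, a round black button of 28 mm diameter in a grey housing on the control strip, 55 mm to the right of the hood's right edge; pressed straight down
- start (a joint): travel of the start button, m: 0 released, 0.006 fully pressed; it springs back, about 4 N
- screen_spare: loose dark phone screen glass, 143 x 70 x 5 mm, lying on the bed under the hood; origin under its centre; to be left alone
- solder_spool: loose solder spool, 54 mm diameter, 40 mm high, standing to the left of the unit; origin under its centre; to be left alone
- driver_black: loose black screwdriver, 146 x 13 x 12 mm, lying in front of the unit; to be left alone
- tweezers_curved: loose black curved tweezers, 122 x 29 x 10 mm, lying to the right in front of the unit; to be left alone

How it is judged:
On the way, in this order (a step that is already met when the one before it is completed fails the run):
1. the hood stands at the preset arm's angle (within 5 degrees), let go (angle between the x axis of hood_handle and the x axis of preset_tip, either way round below 0.09 rad and contact force between each of the arm, the fingers and hood below 0.1 N), for 0.3 s.
2. the start button is pressed down (at least 4.5 of its 6 mm) (value of joint start above 0.0045 m), for 0.05 s.
At the end, for the whole second after the job is handed in: Hood at rest, released, within 0.09 rad (5 degrees) of the preset arm's angle; start button, pressed after the hood was set, sprung back. Preset arm's tip moved under 15 mm; screen glass, spool, screwdriver and tweezers under 25 mm (angle between the x axis of hood_handle and the x axis of preset_tip, either way round below 0.09 rad and velocity of joint hood between -0.05 and 0.05 rad/s and value of joint start below 0.002 m); the robot touches nothing.
It fails at once if the start button is pressed before the hood has been set (value of joint start above 0.0045 m and angle between the x axis of hood_handle and the x axis of preset_tip, either way round above 0.09 rad).
It fails at once if the preset arm is shifted (distance of preset_tip from where it was at the start of the episode above 0.015 m).
It fails at once if the screen glass, spool, screwdriver or tweezers are disturbed (distance of any of screen_spare, solder_spool, driver_black, tweezers_curved from where it was at the start of the episode above 0.025 m).
It also fails if it takes over 40 s, if anything falls off the work surface, if the arm or the gripper's body presses on something with over 40 N, if the wrist force passes 120 N, or if a joint passes its speed limit or range.

## Working session

There is one attempt and no reset: what is moved stays moved. The work goes in short steps, Python scripts to look and compute and a shell command to move; the robot and the scene stay as the last step left them, time stands still between calls to the robot, and variables do not carry over. Pictures are saved under pics/ and viewed, at most 10 in all, crops included, and the job is handed in when it is done.

```bash
mkdir -p pics
cat > h.py <<'E'
import numpy as np, cv2
from rig import ctrl, vision, ticket
def K(n):
    i=vision.camera_info(n); f=210/np.tan(np.radians(i["vfov"])/2)
    return i,np.array([[f,0,i["cx"]],[0,f,i["cy"]],[0,0,1.]]),np.array(i["dist"],float),np.array(i["R"]),np.array(i["t"])
def cloud(n,d):
    i,k,dist,R,t=K(n)
    v,u=np.mgrid[0:420,0:560]
    p=cv2.undistortPoints(np.stack([u,v],-1).reshape(-1,1,2).astype(np.float64),k,dist).reshape(420,560,2)
    c=np.dstack([p*d[...,None],d])
    X=(c-t)@R
    X[d<=0]=np.nan
    return X
def save(n,img): cv2.imwrite("pics/"+n,img[...,::-1])
E
python3 - <<'E'
from h import *
ims=[]
for n in("scene","side"):
    im,d=vision.camera(n); X=cloud(n,d); save(n+"0.png",im); np.save(n+"0.npy",X)
    print(n,K(n)[3].tolist(),K(n)[4])
    for l in("curing_unit","hood","hood_handle","preset","preset_tip","start_top","screen_spare","solder_spool","driver_black","tweezers_curved"):
        r=vision.masks_of(l,n)
        if r:
            m=r[0]["pixels"]; P=X[m]; print(l,round(r[0]["conf"],2),r[0]["box"],np.nanmedian(P,0).round(3),np.nanpercentile(P,3,axis=0).round(3),np.nanpercentile(P,97,axis=0).round(3))
print(ctrl.get_obs())
E
```

```text
scene [[0.6114526807798916, -0.7911237367541242, 0.015775053447613666], [-0.3227212460944978, -0.2675319811423795, -0.9078973710641791], [0.722479492087006, 0.5500453365043871, -0.4188955852040899]] [-0.44132119  0.1833916   1.00402112]
curing_unit 0.91 [237.7, 159.8, 123.3, 100.1] [ 0.526 -0.212  0.042] [ 0.453 -0.339  0.012] [ 0.66  -0.047  0.127]
hood 0.59 [254.3, 195.2, 73.4, 30.2] [ 0.523 -0.173  0.09 ] [ 0.437 -0.252  0.046] [ 0.632 -0.084  0.102]
hood_handle 0.9 [251.9, 201.1, 79.4, 19.3] [ 0.525 -0.173  0.089] [ 0.437 -0.252  0.045] [ 0.635 -0.08   0.102]
preset 0.69 [252.0, 179.2, 16.1, 13.1] [ 0.511 -0.073  0.154] [ 0.498 -0.079  0.105] [ 0.56  -0.058  0.167]
start_top 0.54 [333.4, 226.6, 12.1, 6.8] [ 0.559 -0.308  0.061] [ 0.55  -0.317  0.054] [ 0.575 -0.296  0.063]
screen_spare 0.53 [264.4, 217.6, 53.8, 13.6] [ 0.541 -0.197  0.044] [ 0.509 -0.232  0.042] [ 0.593 -0.114  0.047]
solder_spool 0.68 [218.0, 185.2, 18.8, 17.8] [0.602 0.119 0.028] [0.587 0.105 0.001] [0.633 0.152 0.042]
driver_black 0.48 [267.1, 284.6, 42.5, 15.9] [ 0.319 -0.334  0.013] [ 0.311 -0.376  0.005] [ 
[... 1261 characters left out ...]
ck': 1.1, 'joint_positions': array([ 1.26130685e+00,  3.08112676e-01,  1.63377872e+00, -4.23513403e-05,
        1.19969359e+00, -6.97161278e-02]), 'qd': array([-0.00131047,  0.00114133,  0.00065069, -0.00103429,  0.0004983 ,
       -0.0007112 ]), 'joint_torque': array([ 1.66704922e-04, -4.15303481e+01, -2.77086282e+01, -2.06868123e-06,
        9.08498332e-04,  9.07951581e-07]), 'eef_pos': array([0.14848032, 0.60712451, 0.23127428]), 'orientation': array([1.19592073e-01, 9.92823114e-01, 4.86252361e-08, 2.01036683e-05]), 'wrist_force': array([1.21993522, 0.33167222, 0.30178098]), 'wrist_torque': array([ 0.04262485, -0.01090018,  0.01433903]), 'finger_force': 0.0, 'opening': 0.0855414407540043}
```

View pics/scene0.png

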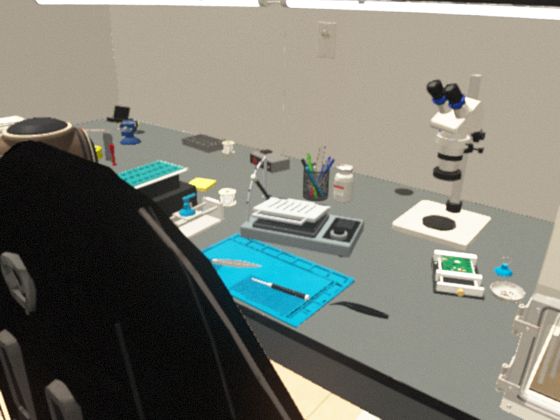

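View pics/side0.png

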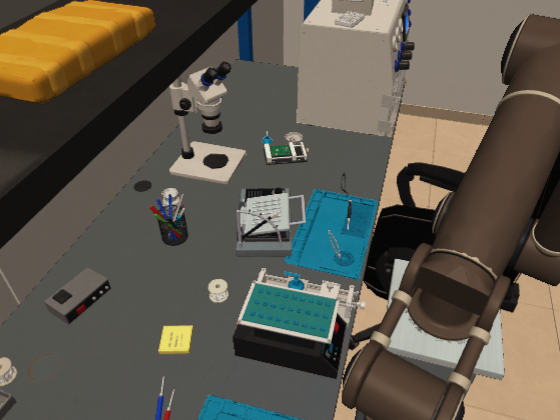

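Run:
```python
from h import *
a=cv2.imread("pics/scene0.png")[165:260,225:375]; b=cv2.imread("pics/side0.png")[180:265,225:315]
a=cv2.resize(a,(450*4//4+150,380),interpolation=cv2.INTER_CUBIC); b=cv2.resize(b,(403,380),interpolation=cv2.INTER_CUBIC)
cv2.imwrite("pics/c.png",cv2.resize(np.hstack([a,b]),(800,303)))
for n in("scene","side"):
    X=np.load(n+"0.npy").reshape(-1,3)
    ok=(X[:,0]>.4)&(X[:,0]<.72)&(X[:,1]>-.36)&(X[:,1]<0)&(X[:,2]>.02)&(X[:,2]<.25)
    X=X[ok]; np.save(n+"c.npy",X)
    # top-down height grid 1cm
    print(n,len(X))
    H={}
    for x,y,z in X: H.setdefault((int(x//.015),int(y//.015)),[]).append(z)
    for i in range(47,26,-1): print("%.2f"%(i*.015)," ".join("%3d"%(1000*np.max(H[(i,j)])) if (i,j) in H else "  ." for j in range(-1,-25,-1)))
```

```text
scene 4700
0.70   .   .   .   .   .   .   .   .   .   .   .   .   .   .   .   .   .   .   .   .   .   .   .   .
0.69   .   .   .   .   .   .   .   .   .   .   .   .   .   .   .   .   .   .   .  40  39   .   .   .
0.67   .   .   .   .   .   .   .   .   .   .   .   .   .   .   .  38  40  41  41  41  42   .   .   .
0.66   .   .   .   .   .   .   .   .   .   .   .   .  66   .  66  40  40  41  43  42  41  36   .   .
0.65   .   .   .   .   .   .   .   .   .   .   .  70  69  69  67  42  43  43  42  44  42  42   .   .
0.63   .   .   .   .   .   .   .  71  71  73  72  72  74  74  76  74  43  43  43  42  42  41   .   .
0.61   .   .  62   .  68  69  73  72  73  72  74  76  77  79  79  78  43  42  45  43  42  41  25   .
0.60   . 171 185  75  67   .  75  73  79  75  82  83  79  83  80  81  42  42  42  41  42  42  39   .
0.58   . 113 185  81  75  77  77  81  82  82  84  82  85  85  83  84  48  43   .   .  49  43  44   .
0.57   .   . 185  99  78  79  84  80  86  85  85  87  88  88  87  86  85  41  42  59  62  52  43   .
0.55   .   . 186 178  79  81  84  85  88  89  87  88  91  90  92  88  88  43  5
[... 2462 characters left out ...]
 .   .   . 141 171 170  94  96  95  99  99  98  98  95  98  99  96  36   .   .   .   .   .   .
0.48   .   .   . 132 130  91  95  97  99  99  98  97  96  40   .  99 101   .   .   .   .   .   .   .
0.46   .   .   .  42 100  45  99  97  95  94  38   .   .   .   .   . 104   .   .   .   .   .   .   .
0.45   .   .   .  35  43  44  42  98  98   .   .   . 102 105 106 104 103   .   .   .   .   .   .   .
0.43   .   .   .   .  36   .   .   . 102 101 105 108 108 102   .   .   .   .   .   .   .   .   .   .
0.42   .   .   .   .   .   .   .   . 106 104 101   .   .   .   .   .   .   .   .   .   .   .   .   .
0.40   .   .   .   .   .   .   .   .   .   .   .   .   .   .   .   .   .   .   .   .   .   .   .   .
```

View pics/c.png

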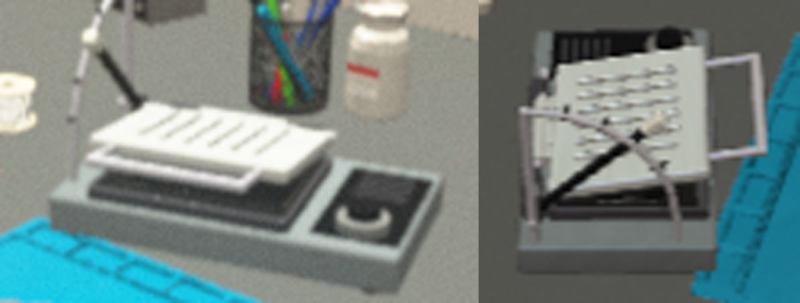

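```bash
cat > fit.py <<'E'
from h import *
from scipy.optimize import least_squares
# p: ox oy psi a b ; residuals of cloud points to bar segment, panel box, preset arm segment, button disc
def loc(X,p):
    c,s=np.cos(p[2]),np.sin(p[2]); d=X-[p[0],p[1],0]
    return np.c_[d[:,0]*c+d[:,1]*s,-d[:,0]*s+d[:,1]*c,d[:,2]]
def seg(L,A,B):
    t=np.clip(((L-A)@(B-A))/((B-A)@(B-A)),0,1); return np.linalg.norm(L-A-t[:,None]*(B-A),axis=1)
def dist(p,X):
    L=loc(X,p); H=np.array([70,30,64])/1e3; f=lambda a:np.array([-np.cos(a),0,np.sin(a)])
    ha=H+.195*f(p[3]); e=np.array([0,.057,0]); y=np.array([0,1,0])
    bar=seg(L,ha-e,ha+e)-.005
    u=(L-H)@f(p[3]); n=(L-H)@np.array([np.sin(p[3]),0,np.cos(p[3])]); v=L[:,1]-.03
    q=np.c_[np.abs(u-.075)-.075,np.abs(v)-.085,np.abs(n)-.007]
    box=np.linalg.norm(np.maximum(q,0),axis=1)+np.minimum(q.max(1),0)
    P=H.copy(); P[1]=.1335
    arm=seg(L,P+.02*f(p[4]),P+.148*f(p[4]))-.0045
    q=np.c_[np.abs(L[:,0])-.085,np.abs(L[:,1])-.15,np.abs(L[:,2]-.02)-.02]
    base=np.linalg.norm(np.maximum(q,0),axis=1)+np.minimum(q.max(1),0)
    # quadrant rod
    return np.c_[bar,box,arm,base]
def fit(X,p0):
    p=np.array(p0,float)
    for r in(.02,.012,.008,.008):
        D=np.abs(dist(p,X)); k=D.argmin(1); ok=D.min(1)<r; Y=X[ok];k=k[ok]
        p=least_squares(lambda p:dist(p,Y)[np.arange(len(Y)),k],p,loss="soft_l1",f_scale=.003).x
    return p,np.bincount(k,minlength=4),np.median(D.min(1)[ok])
def pts(p):
    c,s=np.cos(p[2]),np.sin(p[2]); W=lambda l:np.array([p[0]+c*l[0]-s*l[1],p[1]+s*l[0]+c*l[1],l[2]])
    return W
E
python3 - <<'E'
from fit import *
A=[np.load(n+"c.npy") for n in("scene","side")]
for X in A+[np.vstack(A)]:
    p,k,r=fit(X,[.55,-.16,.31,.18,.72]); W=pts(p)
    print(p.round(4),k,r.round(4),"handle",W([.07-.195*np.cos(p[3]),.03,.064+.195*np.sin(p[3])]).round(3),"tip",W([.07-.151*np.cos(p[4]),.1335,.064+.151*np.sin(p[4])]).round(3))
    L=loc(X,p); m=(np.abs(L[:,1]-.1335)<.012)&(L[:,2]>.085)
    Q=L[m]; ang=np.arctan2(Q[:,2]-.064,.07-Q[:,0]); rr=np.hypot(Q[:,2]-.064,.07-Q[:,0])
    for lo in(.04,.06,.08,.1,.125,.14): s=(rr>lo)&(rr<lo+.02); print(lo,s.sum(),np.median(ang[s]).round(3),end="; ")
    b=L[(L[:,2]>.055)&(L[:,1]<-.08)&(L[:,2]<.09)]; print("btn",np.median(b,0).round(3),W(np.median(b,0)).round(3))
E
```

```text
[ 0.5762 -0.1849  0.2957  0.1744  0.6201] [ 210 1198   58 2541] 0.0013 handle [ 0.451 -0.192  0.098] tip [ 0.487 -0.073  0.152]
0.04 33 1.48; 0.06 32 1.506; 0.08 32 1.511; 0.1 62 0.764; 0.125 31 0.722; 0.14 27 0.745; btn [-0.051 -0.112  0.061] [ 0.56  -0.307  0.061]
[ 0.5746 -0.1862  0.2909  0.1775  0.7592] [ 102 1562  151 1355] 0.0017 handle [ 0.449 -0.192  0.098] tip [ 0.498 -0.07   0.168]
0.04 23 0.801; 0.06 30 0.801; 0.08 29 0.795; 0.1 49 0.836; 0.125 42 0.781; 0.14 24 0.772; btn [-0.045 -0.106  0.061] [ 0.562 -0.3    0.061]
[ 0.5762 -0.1853  0.2954  0.175   0.6601] [ 317 2759  150 3896] 0.0015 handle [ 0.451 -0.192  0.098] tip [ 0.49  -0.072  0.157]
0.04 60 1.37; 0.06 65 1.48; 0.08 62 1.146; 0.1 105 0.783; 0.125 78 0.749; 0.14 52 0.753; btn [-0.05  -0.11   0.061] [ 0.56  -0.305  0.061]
```

```bash
python3 -m jog '[[[0,0,-0.13,0.019,-0.05,0.02,0.4],[0,0,-0.13,0.019,-0.05,0.02,0.4],[0,0,-0.13,0.019,-0.05,0.02,0.4],[0,0,-0.13,0.019,-0.05,0,0.4],[0,0,-0.13,0.019,-0.05,0,0.4],[0,0,-0.13,0.019,-0.05,0,0.4],[0,0,-0.13,0.019,-0.05,0,0.4],[0,0,-0.126,0.019,-0.05,0,0.4],[0,0,0,0.019,-0.05,0,0.4],[0,0,0,0.019,-0.05,0,0.4],[0,0,0,0.019,-0.05,0,0.4],[0,0,0,0.019,-0.05,0,0.4],[0,0,0,0.019,-0.05,0,0.4],[0,0,0,0.019,-0.05,0,0.4],[0,0,0,0.019,-0.05,0,0.4],[0,0,0,0.019,-0.05,0,0.4],[0,0,0,0,0,0,0.4],[0,0,0,0,0,0,0.4]]]'
python3 - <<'E'
from fit import *
o=ctrl.get_obs(); print(o["eef_pos"],o["orientation"],o["joint_positions"],o["opening"])
im,d=vision.camera("wrist"); X=cloud("wrist",d); save("w1.png",im); np.save("w1.npy",X)
X=X.reshape(-1,3); ok=(X[:,0]>.4)&(X[:,0]<.72)&(X[:,1]>-.36)&(X[:,1]<0)&(X[:,2]>.02)&(X[:,2]<.13); X=X[ok][::5]; print(len(X))
p,k,r=fit(X,[.576,-.185,.295,.175,.76]); W=pts(p)
print(p.round(4),k,r,"handle",W([.07-.195*np.cos(p[3]),.03,.064+.195*np.sin(p[3])]).round(4))
E
```

```text
clock: 3.35
eef_pos: [0.452, -0.1926, 0.2909]
orientation: [0.596, 0.803, 0.0, -0.001]
wrist_force: [0.1, -0.9, -0.9]
opening: 0.0344
finger_force: 0.0
[ 0.45202644 -0.19255361  0.29092406] [ 5.95767514e-01  8.03156601e-01  1.34569211e-04 -7.24843615e-04] [-4.91660502e-01 -6.84281153e-03  1.87258138e+00  4.99319340e-04
  1.27724896e+00 -7.86159374e-01] 0.03439558819574006
5975
[ 0.5767 -0.1862  0.2935  0.1698  0.8281] [ 244 3755   81 1540] 0.0007187041838143762 handle [ 0.4511 -0.1929  0.0969]
```

View pics/w1.png

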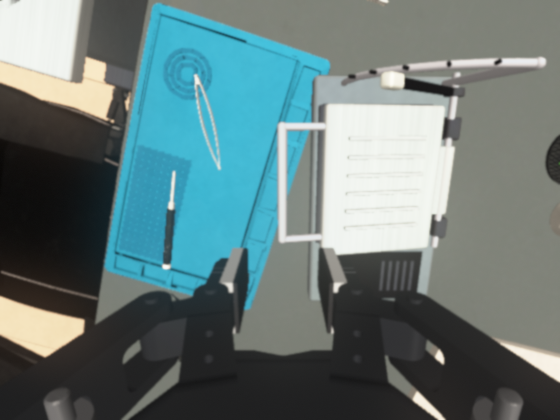

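Run:
```python
from fit import *
X=np.load("w1.npy"); p=[.5767,-.1862,.2935,.17,.76]
for c0,c1 in((384,392),(392,402),(404,415),(415,430),(430,445)):
    Q=loc(X[70:100,c0:c1].reshape(-1,3),p); Q=Q[(np.abs(Q[:,1]-.1335)<.02)&(Q[:,2]>.07)]
    r=np.hypot(Q[:,2]-.064,.07-Q[:,0]);a=np.arctan2(Q[:,2]-.064,.07-Q[:,0])
    print(len(Q),np.median(Q,0).round(4),np.median(r).round(4),np.median(a).round(3), np.median(a-np.arcsin(.0045/r)).round(3))
Q=loc(X[60:110,380:462].reshape(-1,3),p); Q=Q[(np.abs(Q[:,1]-.1335)<.009)&(Q[:,2]>.08)&(Q[:,0]>-.05)]
import cv2
vx,vy,x0,y0=cv2.fitLine(Q[:,[0,2]].astype(np.float32),cv2.DIST_HUBER,0,.01,.01).ravel(); print("line",np.arctan2(-vy,vx) if vx>0 else np.arctan2(vy,-vx),x0,y0,len(Q))
```

```text
159 [-0.0384  0.1303  0.1679] 0.1505 0.762 0.732
199 [-0.03    0.1307  0.1646] 0.1416 0.789 0.758
174 [-0.0138  0.1316  0.1465] 0.1184 0.775 0.736
193 [0.0042 0.1309 0.1289] 0.0927 0.782 0.732
157 [0.0311 0.1303 0.1034] 0.0555 0.793 0.709
line 0.78917223 -0.008015385 0.14326759 1315
```

```bash
python3 -m jog '[[[0,0,0,-0.001,0,-0.05,0.4],[0,0,0,0,0,-0.05,0.4],[0,0,0,0,0,-0.05,0.4],[0,0,0,0,0,-0.04,0.4],[0,0,0,0,0,-0.022,0.4],[0,0,0,0,0,0,0.4],[0,0,0,0,0,0,0],[0,0,0,0,0,0,0],[0,0,0,0,0,0,0],[0,0,0,0,0,0,0]]]'
```

```text
clock: 4.65
eef_pos: [0.4509, -0.1932, 0.0805]
orientation: [0.595, 0.804, -0.001, -0.0]
wrist_force: [-4.7, -0.6, 4.3]
opening: 0.0079
finger_force: 58.7
```

```bash
python3 -m jog '[[[0,0,0,0.0022,0.0007,0.0112,0],[0,0,0,0.0028,0.0008,0.011,0],[0,0,0,0.0034,0.001,0.0108,0],[0,0,0,0.004,0.0012,0.0106,0],[0,0,0,0.0046,0.0014,0.0104,0],[0,0,0,0.0051,0.0016,0.01,0],[0,0,0,0.0057,0.0017,0.0097,0],[0,0,0,0.0062,0.0019,0.0094,0],[0,0,0,0.0068,0.002,0.009,0],[0,0,0,0.0072,0.0022,0.0085,0],[0,0,0,0,0,0,0],[0,0,0,0,0,0,0]]]'
python3 - <<'E'
from fit import *
for n in("scene","side"):
    im,d=vision.camera(n); X=cloud(n,d).reshape(-1,3); p0=np.array([.5767,-.1862,.2935])
    L=loc(X,p0); ok=(np.abs(L[:,1]-.03)<.08)&(L[:,0]>-.03)&(L[:,0]<.06)&(L[:,2]>.08)&(L[:,2]<.2); L=L[ok]
    n_=np.array([L[:,0]-.07,L[:,2]-.064]); a=np.arctan2(n_[1],-n_[0]); r=np.hypot(*n_); s=r>.06
    print(n,s.sum(),np.median((a-np.arcsin(.007/r))[s]).round(3))
E
```

```text
clock: 6.15
eef_pos: [0.4972, -0.1792, 0.1816]
orientation: [0.595, 0.804, -0.002, -0.002]
wrist_force: [-8.4, -3.0, 6.2]
opening: 0.0077
finger_force: 59.1
scene 533 0.583
side 600 0.732
```

```bash
python3 -m jog '[[[0,0,0,0,0,0,0.35],[0,0,0,0,0,0,0.35],[0,0,0,0,0,0,0.35],[0,0,0,0,0,0,0.35],[0,0,0,0,0,0.03,0.35],[0,0,0,0,0,0.05,0.35],[0,0,0,0,0,0.05,0.35],[0,0,0,0,0,0.04,0.35],[0,0,0,0,0,0,0.35],[0,0,0,0,0,0,0.35],[0,0,0,0,0,0,0.35]]]'
python3 - <<'E'
from fit import *
im,d=vision.camera("wrist"); X=cloud("wrist",d); save("w2.png",im); np.save("w2.npy",X)
def meas(X,tag):
    L=loc(X.reshape(-1,3),[.5767,-.1862,.2935]); H=np.array([.07,.064])
    r=np.hypot(L[:,0]-.07,L[:,2]-.064); a=np.arctan2(L[:,2]-.064,.07-L[:,0])
    s=(np.abs(L[:,1]-.03)<.07)&(r>.06)&(r<.145)&(a>.4)&(a<1.2); print(tag,"panel",s.sum(),np.median((a-np.arcsin(.007/r))[s]))
    s=(np.abs(L[:,1]-.03)<.05)&(r>.185)&(r<.205)&(a>.4)&(a<1.2); print("bar",s.sum(),np.median(a[s]),np.median(r[s]),np.median(L[s],0))
    s=(np.abs(L[:,1]-.1335)<.012)&(r>.05)&(r<.16)&((r<.112)|(r>.13))&(a>.4)&(a<1.1); print("arm",s.sum(),np.median((a-np.arcsin(.0045/r))[s]))
meas(X,"w")
for n in("scene","side"): im,d=vision.camera(n); meas(cloud(n,d),n)
E
```

```text
clock: 7.62
eef_pos: [0.4985, -0.1779, 0.3477]
orientation: [0.596, 0.803, -0.0, -0.002]
wrist_force: [0.1, -0.1, -0.9]
opening: 0.0298
finger_force: 0.0
w panel 5593 0.7364976719786217
bar 1081 0.7567930387415371 0.19844917792563097 [-0.07449167  0.03462955  0.19951413]
arm 608 0.7342440894945964
scene panel 594 0.602478922243426
bar 157 0.7328908383912923 0.19851378071333242 [-0.07731637  0.02954587  0.19760369]
arm 79 0.687498439823659
side panel 562 0.7321175253125178
bar 68 0.7519901342289088 0.20014087576148215 [-0.07613181  0.03663383  0.2004619 ]
arm 97 0.7076097371681346<stdin>:6: RuntimeWarning: invalid value encountered in arcsin
<stdin>:8: RuntimeWarning: invalid value encountered in arcsin
```

View pics/w2.png

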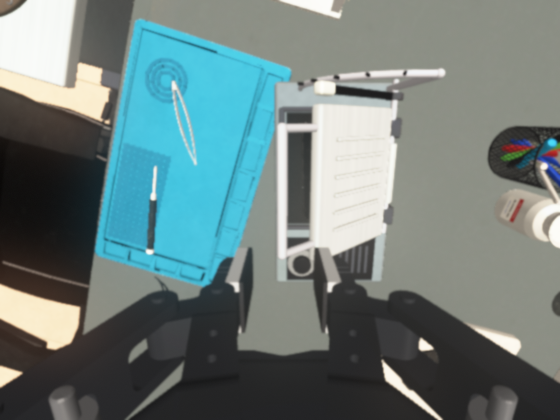

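Run:
```python
from fit import *
X=np.load("w2.npy"); L=loc(X.reshape(-1,3),[.5767,-.1862,.2935])
s=(L[:,1]<-.08)&(L[:,1]>-.14)&(L[:,0]<-.01)&(L[:,0]>-.085)&(L[:,2]>.05)&(L[:,2]<.09); Q=L[s]
print(s.sum(),Q.min(0),Q.max(0),np.median(Q,0),np.percentile(Q[:,2],[5,50,95]))
for n in("wrist","scene"):
    im,d=vision.camera(n); C=cloud(n,d)
    for r in vision.masks_of("start_top",n)[:2]:
        q=C[r["pixels"]]; print(n,r["conf"],r["box"],np.nanmedian(q,0),loc(np.nanmedian(q,0)[None],[.5767,-.1862,.2935]))
    if n=="wrist":
        L=loc(C.reshape(-1,3),[.5767,-.1862,.2935]); g=im.reshape(-1,3).mean(1); s=(np.hypot(L[:,0]+.05,L[:,1]+.11)<.025)&(L[:,2]>.05)&(L[:,2]<.09)
        for nm,k in(("dark",g<90),("light",g>=90)): print(nm,(s&k).sum(),np.median(L[s&k],0),L[s&k].min(0),L[s&k].max(0))
```

```text
487 [-0.06664267 -0.13065432  0.05004492] [-0.02831813 -0.08997857  0.06382424] [-0.04726632 -0.10782079  0.05842378] [0.05075423 0.05842378 0.06274233]
wrist 0.56 [293.0, 256.2, 17.2, 13.5] [ 0.564415   -0.30167278  0.06183934] [[-0.04516643 -0.10698073  0.06183934]]
dark 226 [-0.0452169  -0.10718219  0.06190849] [-0.05712429 -0.120848    0.05598418] [-0.03321801 -0.09673401  0.06389926]
light 273 [-0.05042432 -0.10935006  0.05214148] [-0.06592432 -0.1318508   0.05014116] [-0.02761768 -0.08942101  0.06343302]
scene 0.16 [266.0, 214.3, 49.8, 16.1] [ 0.55210137 -0.16494161  0.04469569] [[-0.01739658  0.02746581  0.04469569]]
```

```bash
python3 -m jog '[[[0.08,0.024,0,0.022,-0.041,0,0],[0.08,0.024,0,0.022,-0.041,0,0],[0.08,0.024,0,0.022,-0.042,0,0],[0,0,0,0,0,-0.05,0],[0,0,0,0,0,-0.055,0],[0,0,0,0,0,-0.055,0],[0,0,0,0,0,-0.055,0],[0,0,0,0,0,-0.04,0],[0,0,0,0,0,0,0],[0,0,0,0,0,0,0],[0,0,0,0,0,0,0]]]'
python3 - <<'E'
from h import *
o=ctrl.get_obs();print(o["eef_pos"],o["joint_positions"]); im,d=vision.camera("wrist"); s,_=vision.camera("scene"); b,_=vision.camera("side")
s=cv2.resize(s[150:270,225:385],(400,300)); b=cv2.resize(b[150:270,205:365],(400,300))
save("w3.png",np.vstack([np.hstack([s,b]),np.hstack([cv2.resize(im,(400,300)),np.zeros((300,400,3),np.uint8)])]))
E
```

```text
clock: 9.35
eef_pos: [0.5674, -0.3037, 0.0979]
orientation: [0.591, 0.797, 0.075, -0.097]
wrist_force: [0.2, 0.3, 0.4]
opening: -0.0
finger_force: 0.0
[ 0.56736713 -0.30369085  0.09787396] [-0.63320996  0.59425504  1.530541    0.15997117  1.21723033 -0.99917872]
```

View pics/w3.png

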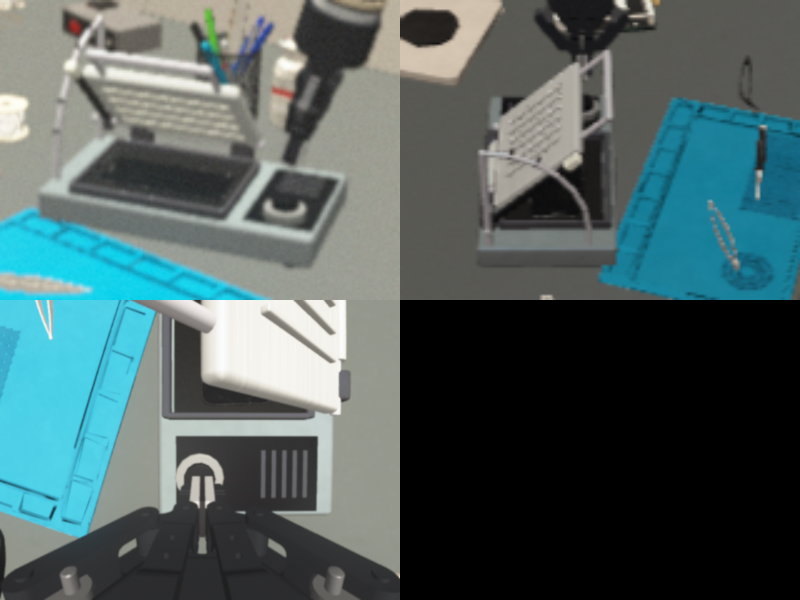

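```bash
python3 -m jog '[[[0,0,0,-0.002,0.001,-0.022,0],[0,0,0,0,0,-0.008,0],[0,0,0,0,0,-0.004,0],[0,0,0,0,0,-0.004,0],[0,0,0,0,0,-0.002,0],[0,0,0,0,0,0,0]]]'
```

```text
clock: 10.25
eef_pos: [0.5626, -0.3007, 0.0575]
orientation: [0.59, 0.797, 0.075, -0.102]
wrist_force: [-5.9, 3.0, 13.1]
opening: 0.0001
finger_force: 6.5
```

```bash
python3 -m jog '[[[0,0,0,0,0,-0.002,0],[0,0,0,0,0,0,0]]]'
python3 - <<'E'
from h import *
im,_=vision.camera("wrist"); save("w4.png",cv2.resize(im[180:400,160:400],(720,600)))
E
```

```text
clock: 10.5
eef_pos: [0.5627, -0.3007, 0.0573]
orientation: [0.59, 0.797, 0.075, -0.102]
wrist_force: [-7.8, 2.8, 19.4]
opening: -0.0002
finger_force: 9.7
```

View pics/w4.png

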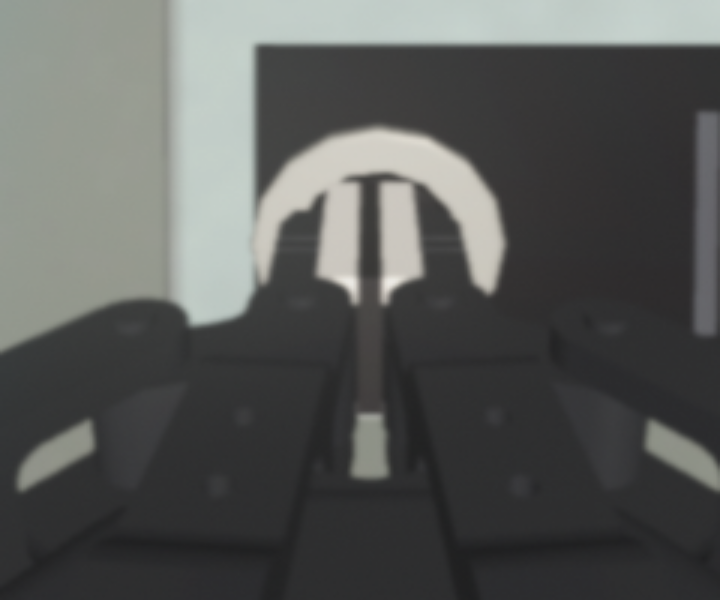

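```bash
python3 -m jog '[[[0,0,0,0,0,0.03,0],[0,0,0,-0.001,0.006,0.02,0],[0,0,0,0,0,0,0],[0,0,0,0,0,0,0]]]'
python3 - <<'E'
from fit import *
im,d=vision.camera("wrist"); C=cloud("wrist",d); L=loc(C.reshape(-1,3),[.5767,-.1862,.2935]); g=im.reshape(-1,3).mean(1)
r=np.hypot(L[:,0]+.0455,L[:,1]+.1095); z=L[:,2]
for a in range(0,28,3):
    s=(r*1e3>=a)&(r*1e3<a+3)&(z<.075)&(z>.03); 
    if s.sum(): print(a,s.sum(),np.percentile(z[s],[10,50,90]).round(4),g[s].mean().round())
E
```

```text
clock: 11.05
eef_pos: [0.5621, -0.295, 0.102]
orientation: [0.591, 0.797, 0.075, -0.101]
wrist_force: [-0.7, -0.3, 0.4]
opening: -0.0002
finger_force: 0.0
9 4 [0.0591 0.0599 0.0609] 115.0
12 219 [0.0504 0.0523 0.06  ] 135.0
15 305 [0.0502 0.051  0.0518] 199.0
18 415 [0.05   0.0509 0.0517] 195.0
21 537 [0.0392 0.0403 0.0503] 107.0
24 640 [0.0387 0.0398 0.0407] 90.0
27 774 [0.0387 0.0397 0.0406] 98.0
```

```bash
python3 -m jog '[[[0,0,0,0,-0.01,0.04,0],[0,0,0,0,0,0.05,0],[0,0,0,0,0,0.05,0],[0,0,0,0,0,0.05,0],[-0.08,-0.024,0,-0.02,0.04,0.04,0],[-0.08,-0.024,0,-0.02,0.04,0,0],[-0.08,-0.024,0,-0.02,0.04,0,0],[0,0,0,0,0,0,0],[0,0,0,0,0,0,0],[0,0,0,0,0,0,0]]]'
python3 - <<'E'
from fit import *
im,d=vision.camera("wrist"); X=cloud("wrist",d); L=loc(X.reshape(-1,3),[.5767,-.1862,.2935])
r=np.maximum(np.hypot(L[:,0]-.07,L[:,2]-.064),.01); a=np.arctan2(L[:,2]-.064,.07-L[:,0])
s=(np.abs(L[:,1]-.03)<.07)&(r>.06)&(r<.145)&(a>.4)&(a<1.2); print("panel",s.sum(),np.median((a-np.arcsin(.007/r))[s]))
s=(np.abs(L[:,1]-.1335)<.012)&(r>.05)&(r<.16)&((r<.112)|(r>.13))&(a>.4)&(a<1.1); print("arm",s.sum(),np.median((a-np.arcsin(.0045/r))[s]))
s=(np.hypot(L[:,0]+.0455,L[:,1]+.1095)<.01)&(L[:,2]<.08); print("btn",s.sum(),np.median(L[s,2]),ctrl.get_obs()["wrist_force"])
E
```

```text
clock: 12.35
eef_pos: [0.5032, -0.1867, 0.3326]
orientation: [0.596, 0.803, -0.0, -0.0]
wrist_force: [-0.2, -1.0, 0.7]
opening: 0.0
finger_force: 0.0
panel 6208 0.7348373239597867
arm 690 0.7330258597566255
btn 0 nan [ 1.53567431  0.45613279 -0.61605192]
  return _methods._mean(a, axis=axis, dtype=dtype,
  ret = ret.dtype.type(ret / rcount)
```

```bash
python3 -c "
from rig import ticket
print(ticket.job_done())"
```

```text
the job is handed in; nothing more can be done
None
```

The job is handed in: the hood was let go at about 0.735 rad, against about 0.733 rad measured on the preset arm. The start button was pressed to its stop and released, but its spring-back wasn't seen in the last picture (hidden from view), and I don't have the judge's verdict.

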